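Lubricate the pulley hub and press the keyed shaft home

TASK

Fit the drive shaft to the belt pulley on the blue fitting plate. First press the sprung cap of the lubricator canister on the plate right down and let it spring back up, to spray the hub; then take the shaft out of its wooden stand, put its foot into the hub, turn it until the key slips into the keyway, and push on against the spring in the bore until its collar is fully home on the hub face. Finish holding it there: keep hold of the shaft and keep pressing it home, do not let go, and leave the loose things around the work where they are.

Things in the scene. Friction and masses are not known exactly. Their poses are not given: they have to be found in the camera images.
- cap_top (a point): Centre of the top face of the black round cap (28 mm across, 18 mm high) of the white canister with an orange band, at one end of the blue fitting plate, 140 mm from the pulley's axis along the fixture's -y; it is 130 mm above the worktop. A thin red straw on the cap reaches 44 mm from its axis (+y side), down towards the hub. The cap is pressed straight down.
- spray_cap (a joint): How far the cap is pressed down, m: 0 = up, 0.006 = right down. A spring returns it; 2 N start it, 6.3 N press it right down.
- fixture: Fixed blue fitting plate, 110 x 242 x 12 mm; origin on the pulley's axis at worktop height, x along the keyway; the plate reaches 67 mm to +y and 175 mm to -y. On it, all fixed: aluminium spoked belt pulley, 108 mm across, rim top 38 mm above the worktop, raised hub 52 mm across; the canister, 58 mm across at its holder.
- hub_face (a point): Centre of the hub's upper face, 67 mm above the worktop: z up along the bore, x along the keyway (towards the red line on the face). Round bore 20 mm in diameter with one keyway 8 mm wide that reaches 14.5 mm from the axis, both full depth. A sprung brass pad in the bore has its top 34 mm below the face.
- spring_pad (a joint): How far the sprung pad inside the bore is pushed down, m: 0 = free; 0.008 when the shaft's collar sits on the hub face (fully home). The spring pushes back with 4 N at 0 and 12 N at 0.008, so a shaft let go rises again.
- shaft_head (a point): Centre of the shaft's square dark-steel head: 24 x 24 mm across its flats, 40 mm high. This point lies 70 mm above the shaft's foot, 20 mm below its top; z is up the shaft, x points to the side where the key is (red lines on the head's top, on that side of the head and on the collar); the flats face along x and y. Grip it on two opposite flats.
- shaft: The loose steel shaft, about 0.25 kg, upright. Origin at the centre of its foot, z up, x towards its key. From the foot up: round, 18 mm in diameter, for 42 mm (lowest 3 mm chamfered); collar 40 mm across, 8 mm thick; square head 24 x 24 x 40 mm. A brass key 6 mm wide reaches 13 mm from the axis, from 10 to 38 mm above the foot; below it the plain foot enters the bore at any angle.
- stand: Fixed wooden block 75 x 75 x 60 mm with a 30 mm hole, 50 mm deep, in the middle of its top. The shaft hangs in it by its collar, foot 18 mm above the worktop, turned at some angle. Origin at the centre of its underside.
- tape_measure: Loose yellow tape measure, 65 x 71 x 65 mm, origin at the centre of its underside; to be left alone.
- foam_block_2: Loose white foam block, 85 x 120 x 54 mm, origin at the centre of its underside; to be left alone.
- tack_jar: Loose glass jar, 60 mm across, 82 mm high, origin at the centre of its underside; to be left alone.
Not all that is in view belongs to the job. What is shaped like the shaft but turquoise is not meant.

How it is judged:
By the outcome, as a careful person would: the job done as asked, in the order asked, and still so for the second after the job is handed in, while the arm keeps its last pose, push and grip.
It also fails if it takes over 51 s, if anything falls off the work surface, if the arm or the gripper's body presses on something with over 40 N, if the wrist force passes 120 N, or if a joint passes its speed limit or range.

ROBOT

A 7-joint arm with a two-finger parallel gripper is mounted at the origin on the work surface; the furniture and walls round the work are solid. World frame = base frame: x ahead of the robot, y to its left, z up, the work surface at z = 0. Lengths are in mm, angles in rad, forces in N, time in s.
With the tool pointing down it reaches from about 400 to 875 mm from the base axis. Payload 4.4 kg.
Tool frame: the origin (TCP) lies at the very end of the fingers, on their centre line; the grasp point (between the pads) lies 19 mm behind it; z points along the fingers, x is the direction in which the jaws open and shut, and the axes are right-handed (so a half turn about z gives the same grasp; the last joint's range is limited). The gripper opens to 85 mm and grips with 20 to 120 N. Pads are 22 mm wide; open, the fingers measure 114 mm over their backs; the gripper's body (76 mm by 85 mm) begins 54 mm behind the grasp point. The pads swing forward as they close: fully open they stand 13 mm farther back than shut.
Start: joints at [-1.223, 0.628, 0.038, 1.517, -0.027, 0.996, -0.02], TCP at [261.338, 595.164, 231.313] pointing down, gripper open.
Joint ranges: [-3.06, 3.06], [-0.37, 2.12], [-1.25, 1.32], [0.18, 2.47], [-1.1, 4.24], [0.23, 1.98], [-2.94, 2.94]. Speed limits (rad/s): [2.57, 2.57, 3.14, 3.14, 3.14, 3.14, 3.14].

INTERFACE

Orientations are given as [roll, pitch, yaw] about the fixed x, y, z axes, in that order (R = Rz(yaw) Ry(pitch) Rx(roll)).
In Python, from cell import * gives the robot as it stands. The module is installed in compiled form; this text tells all that it offers.
- The arm moves only by the tool play_rows, never from a script. Its argument "targets" is a list of rows, each an object with "slide": the shift along the tool's x, y, z in mm, a list of three; "turn": the turn, a rotation vector about the tool's x, y, z in degrees, a list of three; "hand": the finger opening in mm, from 0 to 85.4. A call has 1 to 5 rows; each row shifts and turns the commanded pose from where the row before left it, along the tool's axes as they then stand; what a row does not reach is not made up. A row lasts 1/8 s, in which the tool goes at most 62.5 mm and 10.7 degrees, less where a joint would pass 70% of its speed; a pose out of reach is approached as far as the arm can. A call is refused whole if a number of a shift passes 62.5 or a number of a turn 10.7, either way. A call with a gripper value outside its range is refused whole. The fingers move at their own pace and stop on an object; the grip force is fixed at half the most. Time passes only in rows, so rows that do not move let the fingers close. It gives the time, the measured TCP pose, the force and the opening at its end, in the units of the state.
- read_state(): the state, without advancing time (a new reading comes with each control period).
- get_image(name): name is "scene" or "top" or "wrist"; returns (picture, depth): 480x640x3 uint8, blue, green, red; 480x640 float32, mm along the optical axis (not along the pixel's ray), 0 where there is no reading.
- calibration(name): a dict with "K" (3x3 intrinsics, pixels), "R" (3x3) and "t" (3): a world point X has camera coordinates R X + t. Camera axes: x right, y down, z forward; pixel columns grow to the right and rows downward; lengths in mm; the calibration is good to about 2 mm. A picture is of the moment at which its call begins: read the wrist's pose just before it. calibration takes no time and is no camera call; for the wrist camera it gives the pose at the moment of the call.
- finish_job(): hands the job in, once; it reports no verdict.
The state is a dict: "clock": time; "qpos": joint angles; "qd": joint speeds; "tau": joint torques, N m; "eef_pos": TCP position; "tool_rot": TCP orientation; "force": force on the tool from outside, world axes, zero at the start; "torque": the same for the moment, N m; "width": finger opening in mm.
Only numpy, scipy, OpenCV 4.12 (cv2) and the standard library are available. Lean on these libraries where they do the work, as an engineer would, in place of code of your own. Each camera call takes 0.05 s, during which the arm holds its last target.

## Working session

There is one attempt and no reset: what is moved stays moved. The work goes in short steps, Python scripts to look and compute and a tool call to move; the robot and the scene stay as the last step left them, time stands still between calls to the robot, and variables do not carry over. Pictures are saved under pics/ and viewed, and the job is handed in when it is done.

Besides the shell and the picture viewer there is one more tool, called after "Emit:" as name([rows], argument=value, ...), one row to a line, values as JSON. play_rows: Moves the arm, as the interface text tells. Its arguments: {"type":"object","properties":{"targets":{"type":"array"}},"required":["targets"]}

```bash
mkdir -p pics
python3 - <<'E'
from cell import *
import cv2,numpy as np
s=read_state();print({k:np.round(v,3).tolist() for k,v in s.items()})
for n in("scene","top","wrist"):
    c=calibration(n);p,d=get_image(n);cv2.imwrite(f"pics/{n}0.png",p);np.savez(f"{n}0.npz",p=p,d=d,**c)
    print(n,np.round(c["K"],1).tolist(),np.round(c["R"],4).tolist(),np.round(c["t"],1).tolist())
E
```

```text
{'clock': 0.0, 'qpos': [-1.223, 0.629, 0.038, 1.518, -0.027, 0.996, -0.02], 'qd': [0.001, 0.001, 0.001, -0.001, -0.001, 0.002, 0.001], 'tau': [0.001, -56.34, 1.227, -19.344, 0.011, 0.011, 0.0], 'eef_pos': [261.036, 594.592, 230.388], 'tool_rot': [-3.142, 0.002, 1.157], 'force': [1.247, -0.064, -0.074], 'torque': [-0.021, 0.042, 0.023], 'width': 85.592}
scene [[437.3, 0.0, 327.5], [0.0, 437.3, 242.8], [0.0, 0.0, 1.0]] [[0.699, -0.7151, -0.0039], [-0.4923, -0.4772, -0.7279], [0.5187, 0.5107, -0.6856]] [-417.1, 283.3, 771.0]
top [[441.1, 0.0, 315.7], [0.0, 441.1, 233.6], [0.0, 0.0, 1.0]] [[0.0023, -0.9999, -0.0108], [-0.9871, -0.0005, -0.1599], [0.1599, 0.011, -0.9871]] [-70.5, 510.9, 1070.4]
wrist [[379.6, 0.0, 318.2], [0.0, 379.6, 238.4], [0.0, 0.0, 1.0]] [[0.4033, 0.9151, -0.0024], [0.8824, -0.3882, 0.2658], [0.2423, -0.1093, -0.964]] [-650.6, -34.2, 379.9]
```

View pics/scene0.png

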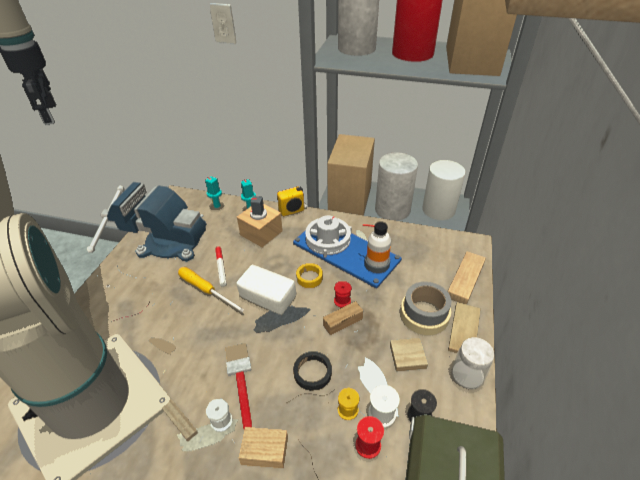

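View pics/top0.png

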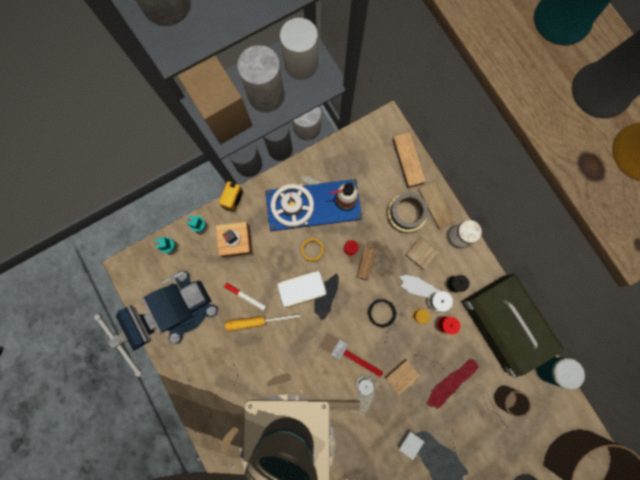

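View pics/wrist0.png

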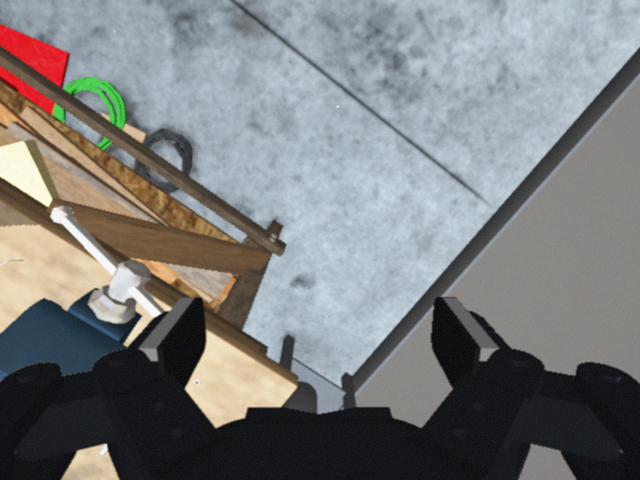

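```bash
cat > h.py <<'E'
import numpy as np,cv2
def cam(n): return np.load(n+".npz")
def ray(c,u,v,z):
    d=c["R"].T@np.linalg.inv(c["K"])@np.array([u,v,1.]);o=-c["R"].T@c["t"]
    return o+d*(z-o[2])/d[2]
def proj(c,X):
    p=c["K"]@(c["R"]@np.array(X,float)+c["t"]);return p[:2]/p[2]
E
python3 - <<'E'
from h import *
c=cam("top0");p=c["p"];q=cam("scene0")["p"]
a=cv2.resize(p[160:270,205:375],None,fx=4.6,fy=4.6,interpolation=cv2.INTER_CUBIC);cv2.imwrite("pics/topz.png",a)
b=cv2.resize(q[170:290,180:420],None,fx=3.3,fy=3.3,interpolation=cv2.INTER_CUBIC);cv2.imwrite("pics/scz.png",b)
for n,u,v,z in[("hub",292,204,67),("cap",347,188,130),("head",231,238,108),("stand",233,239,60)]:print(n,ray(c,u,v,z).round(1))
E
```

```text
hub [581.2 -11.   67. ]
cap [ 605.2 -144.2  130. ]
head [489.4 129.8 108. ]
stand [494.2 134.6  60. ]
```

View pics/topz.png

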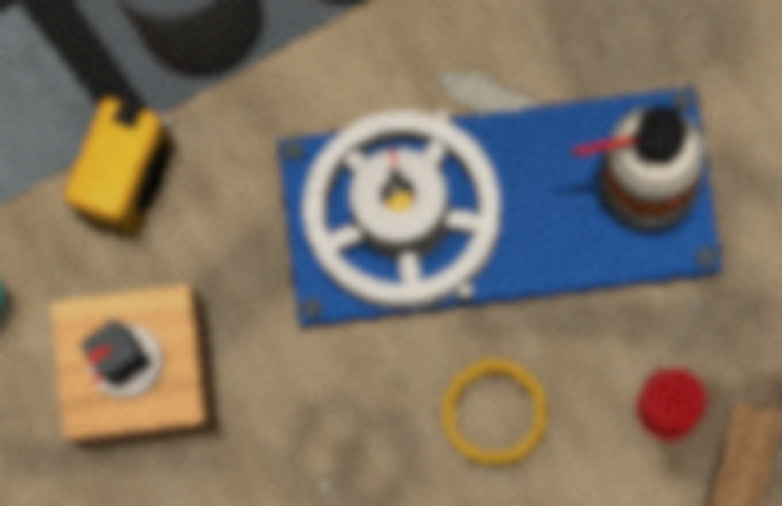

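View pics/scz.png

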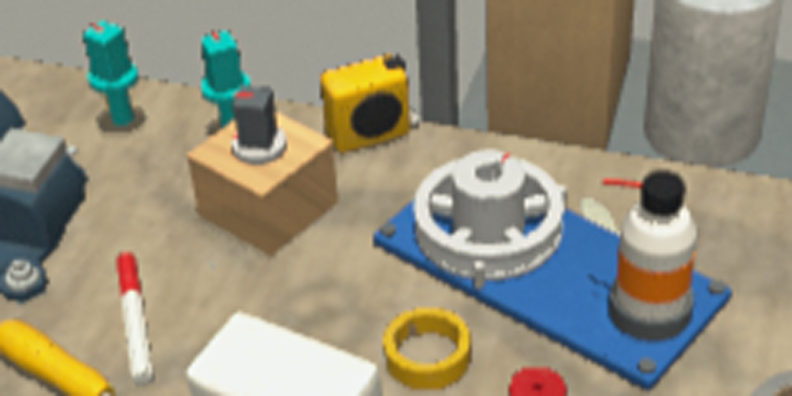

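```bash
cat >> h.py <<'E'
from scipy.spatial.transform import Rotation as Ro
def plan(p0,yaw0,p1,yaw1,n):
    "rows for tool-down: slide in tool axes as they stand then turn about z (deg)"
    p0=np.array(p0,float);p1=np.array(p1,float);dy=(yaw1-yaw0)/n
    for i in range(n):
        y=np.radians(yaw0+dy*i);R=Ro.from_euler('xyz',[np.pi,0,y]).as_matrix()
        print(np.round(R.T@(p1-p0)/n,1).tolist(),[0,0,round(-dy,2)])
E
python3 - <<'E'
from h import *
c=cam("wrist0");C=-c["R"].T@c["t"];print("cam",C.round(1))
R=Ro.from_euler('xyz',[-3.142,.002,1.157]).as_matrix();T=np.array([261.,594.6,230.4])
print("cam in tool",R.T@(C-T),"axis in tool",R.T@c["R"].T[:,2])
# top depth around shelf
t=cam("top0");d=t["d"]
for u,v in[(260,120),(215,165),(240,155),(300,60),(340,140)]:
    X=t["R"].T@(np.linalg.inv(t["K"])@np.array([u,v,1])*d[v,u]-t["t"]);print(u,v,X.round(0))
for n,a in[("vise",(170,305)),("tape",(230,193)),("teal",(197,223)),("head",(231,238))]:
    u,v=a;X=t["R"].T@(np.linalg.inv(t["K"])@np.array([u,v,1])*d[v,u]-t["t"]);print(n,X.round(0))
plan(T,66.3,(460,134,300),16,10)
E
```

```text
cam [200.5 623.6 373.8]
cam in tool [   1.97582409  -67.03399684 -143.38902135] axis in tool [-7.35645563e-04  2.65420703e-01  9.64132413e-01]
260 120 [ 918.  112. -197.]
215 165 [ 769.  251. -198.]
240 155 [ 910.  232. -509.]
300 60 [1052.  -21.  -73.]
340 140 [ 773. -134.    3.]
vise [333. 262. 120.]
tape [610. 145.  63.]
teal [530. 219.  84.]
head [489. 129. 109.]
[-34.2, 36.7, -7.0] [0, 0, 5.03]
[-30.8, 39.6, -7.0] [0, 0, 5.03]
[-27.2, 42.1, -7.0] [0, 0, 5.03]
[-23.4, 44.4, -7.0] [0, 0, 5.03]
[-19.5, 46.2, -7.0] [0, 0, 5.03]
[-15.3, 47.8, -7.0] [0, 0, 5.03]
[-11.1, 48.9, -7.0] [0, 0, 5.03]
[-6.7, 49.7, -7.0] [0, 0, 5.03]
[-2.4, 50.1, -7.0] [0, 0, 5.03]
[2.0, 50.1, -7.0] [0, 0, 5.03]
```

Run:
```python
from h import *
plan((261.3,595.2,231.3),66.3,(510,75,300),10,10)
```

```text
[-37.6, 43.7, -6.9] [0, 0, 5.63]
[-33.2, 47.2, -6.9] [0, 0, 5.63]
[-28.4, 50.2, -6.9] [0, 0, 5.63]
[-23.3, 52.7, -6.9] [0, 0, 5.63]
[-18.0, 54.8, -6.9] [0, 0, 5.63]
[-12.6, 56.3, -6.9] [0, 0, 5.63]
[-7.0, 57.2, -6.9] [0, 0, 5.63]
[-1.3, 57.6, -6.9] [0, 0, 5.63]
[4.3, 57.5, -6.9] [0, 0, 5.63]
[9.9, 56.8, -6.9] [0, 0, 5.63]
```

Emit:
play_rows([
  {"slide":[-38,44,-7],"turn":[0,0,5.6],"hand":85},
  {"slide":[-33,47,-7],"turn":[0,0,5.6],"hand":85},
  {"slide":[-28,50,-7],"turn":[0,0,5.6],"hand":85},
  {"slide":[-23,53,-7],"turn":[0,0,5.6],"hand":85},
  {"slide":[-18,55,-7],"turn":[0,0,5.6],"hand":85},
])

```text
clock: 0.78
eef_pos: [387.2, 333.5, 266.5]
tool_rot: [-3.142, -0.0, 0.665]
force: [0.6, 0.7, 0.8]
width: 84.9
```

Emit:
play_rows([
  {"slide":[-13,56,-7],"turn":[0,0,5.6],"hand":85},
  {"slide":[-7,57,-7],"turn":[0,0,5.6],"hand":85},
  {"slide":[-1,58,-7],"turn":[0,0,5.6],"hand":85},
  {"slide":[4,57,-7],"turn":[0,0,5.6],"hand":85},
  {"slide":[10,57,-7],"turn":[0,0,5.6],"hand":85},
])

```text
clock: 1.4
eef_pos: [511.9, 74.2, 301.5]
tool_rot: [-3.141, -0.0, 0.177]
force: [0.1, 0.6, 0.1]
width: 84.7
```

Emit:
play_rows([
  {"slide":[0,0,0],"turn":[0,0,0],"hand":85},
  {"slide":[0,0,0],"turn":[0,0,0],"hand":85},
])

```text
clock: 1.65
eef_pos: [510.9, 76.3, 300.9]
tool_rot: [-3.141, 0.001, 0.18]
force: [-0.0, 1.2, -0.5]
width: 84.9
```

```bash
cat > snap.py <<'E'
import sys
from cell import *
from h import *
def snap(n,tag):
    s=read_state();c=calibration(n);p,d=get_image(n);cv2.imwrite(f"pics/{tag}.png",p);np.savez(f"{tag}.npz",p=p,d=d,**c)
    print({k:np.round(s[k],3).tolist() for k in("clock","eef_pos","tool_rot","force","width","qpos")})
if __name__=="__main__": snap(sys.argv[1],sys.argv[2])
E
python3 snap.py wrist w1
```

```text
{'clock': 1.65, 'eef_pos': [510.926, 76.289, 300.929], 'tool_rot': [-3.141, 0.001, 0.18], 'force': [-0.042, 1.156, -0.547], 'width': 84.879, 'qpos': [-0.477, 0.378, 0.387, 1.798, -0.167, 0.999, 0.156]}
```

View pics/w1.png

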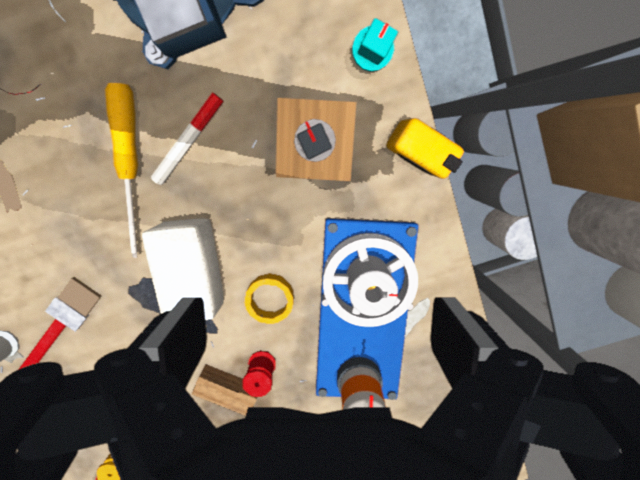

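Run:
```python
from h import *
p=cam("w1")["p"]
a=cv2.resize(p[100:180,270:360],None,fx=6,fy=6,interpolation=cv2.INTER_CUBIC)
b=cv2.resize(p[255:335,325:415],None,fx=6,fy=6,interpolation=cv2.INTER_CUBIC)
a=a[:,:396];b=b[:,:396]
cv2.imwrite("pics/w1z.png",np.hstack([a,b]))
```

```text
(no output)
```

View pics/w1z.png

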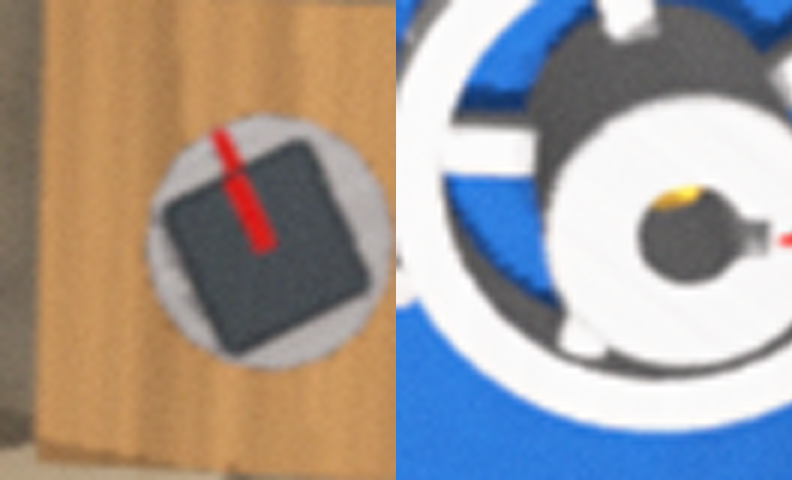

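```bash
cat > m1.py <<'E'
from h import *
c=cam("w1");p=c["p"].astype(int)
g=lambda u,v,z:ray(c,u,v,z)
def ang(a,b):
    d=np.array(b)-np.array(a);return np.degrees(np.arctan2(d[1],d[0]))
# head: corners in crop
cr=np.array([(165,210),(303,138),(370,285),(235,355)])/6+[269.6,99.6]
W=np.array([g(*q,108) for q in cr]);print("head",W.mean(0).round(1),"edges",[round(float(np.linalg.norm(W[i]-W[(i+1)%4])),1) for i in range(4)],[round(ang(W[i],W[(i+1)%4]),1) for i in range(4)])
ra=g(263/6+269.6,250/6+99.6,108);rb=g(230/6+269.6,178/6+99.6,108);print("key dir",ang(ra,rb))
# collar ellipse: grey; hub ellipse: whitish
hsv=cv2.cvtColor(c["p"],cv2.COLOR_BGR2HSV)
blue=cv2.inRange(hsv,(100,120,60),(125,255,255));blue[:, :310]=0
n,l,st,_=cv2.connectedComponentsWithStats(blue)
ys,xs=np.nonzero(blue[215:400,310:430]);P=np.array([g(x+310,y+215,12)[:2] for x,y in zip(xs,ys)],np.float32)
r=cv2.minAreaRect(P);print("plate",r)
print(cv2.boxPoints(r).round(0).tolist())
# bore: dark in hub
b=(p.max(2)<130)
m=np.zeros(b.shape,np.uint8);m[278:312,355:386]=(p.max(2)<190)[278:312,355:386]|(hsv[...,1]>60)[278:312,355:386]
print("\n".join("".join("#" if x else "." for x in row) for row in m[278:312,350:400]))
sy,sx=np.nonzero(m[:, :382]);print("bore",sx.mean(),sy.mean(),g(sx.mean(),sy.mean(),67).round(1))
red=((p[...,2]-p[...,:2].max(2))>60)[280:310,380:400];yy,xx=np.nonzero(red);print("red",xx+380,yy+280)
print("redpt",g(xx.mean()+380,yy.mean()+280,67).round(1))
# stand top outline
w=cv2.inRange(hsv,(8,60,120),(25,255,255));w2=np.zeros_like(w);w2[92:190,272:362]=w[92:190,272:362]
cs=max(cv2.findContours(w2,0,2)[0],key=cv2.contourArea);print("stand",cv2.boxPoints(cv2.minAreaRect(cs)).round(1).tolist())
E
python3 m1.py
```

```text
head [497.2 137.7 108. ] edges [22.0, 22.4, 21.8, 22.5] [np.float64(36.8), np.float64(-54.2), np.float64(-142.9), np.float64(126.1)]
key dir 125.39757736827052
plate ((593.3986206054688, -60.269752502441406), (108.13177490234375, 241.47164916992188), 7.329730987548828)
[[524.0, 53.0], [555.0, -187.0], [662.0, -173.0], [632.0, 66.0]]
.....##...........................................
.....#............................................
..................................................
..................................................
..................................................
..................................................
..................................................
..................................................
.....................#######......................
...................###########....................
..................#############...................
.................###############..................
................################..................
................#################.................
...............#####################..............

[... 603 characters left out ...]
........
..................................................
..................................................
..................................................
..................................................
..................................................
..................................................
..................................................
bore 373.16101694915255 293.5593220338983 [586.8  -8.2  67. ]
red [389 390 391 392 393 394 395 396 397 389 390 391 392 393 394 395 396 397
 395 396 397] [294 294 294 294 294 294 294 294 294 295 295 295 295 295 295 295 295 295
 296 296 296]
redpt [608.5  -5.6  67. ]
stand [[272.0, 92.0], [361.0, 92.0], [361.0, 189.0], [272.0, 189.0]]
```

Run:
```python
from h import *
plan((510.9,76.3,300.9),10.3,(604.5,-146.6,160),7.4,5)
```

```text
[10.4, 47.2, 28.2] [0, 0, 0.58]
[10.9, 47.1, 28.2] [0, 0, 0.58]
[11.4, 47.0, 28.2] [0, 0, 0.58]
[11.9, 46.9, 28.2] [0, 0, 0.58]
[12.3, 46.7, 28.2] [0, 0, 0.58]
```

Emit:
play_rows([
  {"slide":[10.4,47.2,20],"turn":[0,0,0.6],"hand":0},
  {"slide":[10.9,47.1,25],"turn":[0,0,0.6],"hand":0},
  {"slide":[11.4,47,30],"turn":[0,0,0.6],"hand":0},
  {"slide":[11.9,46.9,30],"turn":[0,0,0.6],"hand":0},
  {"slide":[12.3,46.7,30],"turn":[0,0,0.6],"hand":0},
])

```text
clock: 2.33
eef_pos: [605.5, -145.8, 164.9]
tool_rot: [-3.14, 0.0, 0.131]
force: [-0.3, 0.6, 0.3]
width: -0.1
```

Emit:
play_rows([
  {"slide":[0,0,0],"turn":[0,0,0],"hand":0},
  {"slide":[0,0,0],"turn":[0,0,0],"hand":0},
])

```text
clock: 2.58
eef_pos: [604.7, -144.9, 165.8]
tool_rot: [-3.14, 0.001, 0.13]
force: [-0.1, 1.0, -0.1]
width: -0.2
```

```bash
python3 snap.py wrist w2;python3 snap.py scene s2
python3 - <<'E'
from h import *
q=cam("s2")["p"];cv2.imwrite("pics/s2z.png",cv2.resize(q[130:300,270:460],None,fx=3.5,fy=3.5,interpolation=cv2.INTER_CUBIC))
E
```

```text
{'clock': 2.575, 'eef_pos': [604.655, -144.857, 165.84], 'tool_rot': [-3.14, 0.001, 0.13], 'force': [-0.114, 1.011, -0.135], 'width': -0.235, 'qpos': [-0.015, 0.686, 0.342, 1.671, -0.292, 0.837, 0.582]}
{'clock': 2.625, 'eef_pos': [604.984, -144.445, 166.473], 'tool_rot': [-3.14, -0.0, 0.13], 'force': [0.31, 0.045, -0.121], 'width': -0.039, 'qpos': [-0.016, 0.685, 0.342, 1.671, -0.292, 0.837, 0.582]}
```

View pics/w2.png

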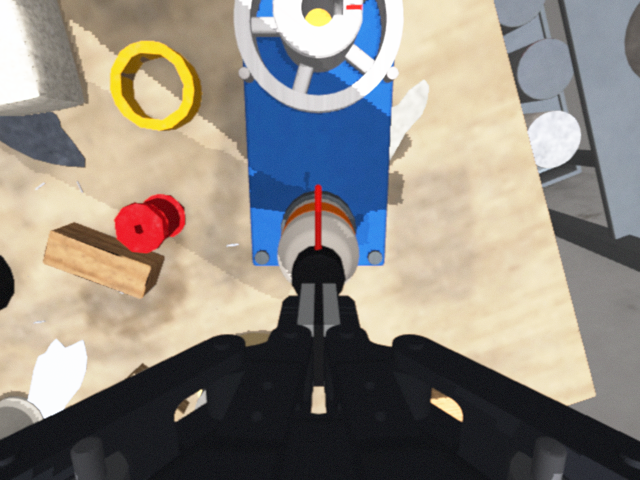

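View pics/s2z.png

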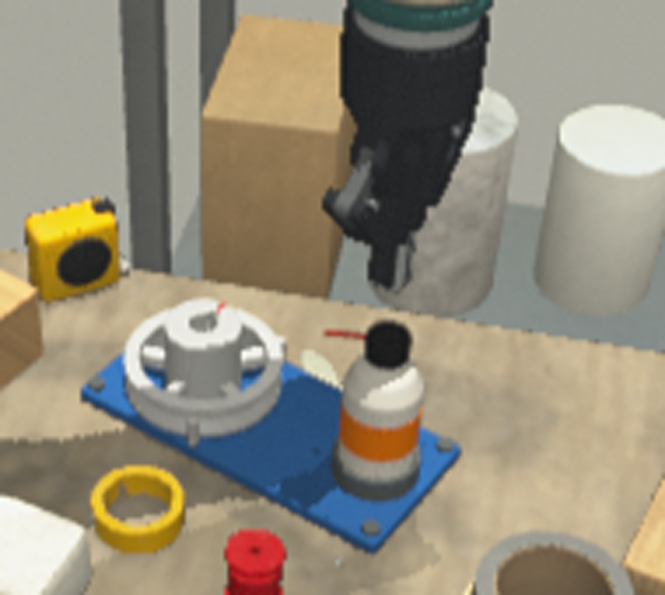

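Run:
```python
from h import *
c=cam("w2");th=np.radians(7.4)
for n in("w2","s2"):
  cc=cam(n);print(n,proj(cc,(604.5,-146.6,130)).round(1), [proj(cc,(604.5+14*np.cos(a),-146.6+14*np.sin(a),130)).round(1).tolist() for a in(0,np.pi/2,np.pi,-np.pi/2)])
print("hub",proj(c,(586.6,-7.8,67)))
print("capEdge far",ray(c,319,248,130),"centre x",ray(c,319,272,130))
cv2.imwrite("pics/w2z.png",cv2.resize(c["p"][230:320,260:380],None,fx=5,fy=5))
```

```text
w2 [315.6 278.8] [[343.1, 282.2], [319.2, 252.6], [288.0, 275.5], [312.2, 304.1]]
s2 [379.6 224.3] [[383.8, 221.2], [374.5, 221.3], [375.3, 227.4], [384.8, 227.3]]
hub [316.11055034   6.88213224]
capEdge far [ 604.10218374 -130.27604615  130.        ] centre x [ 605.71876016 -142.74980519  130.        ]
```

View pics/w2z.png

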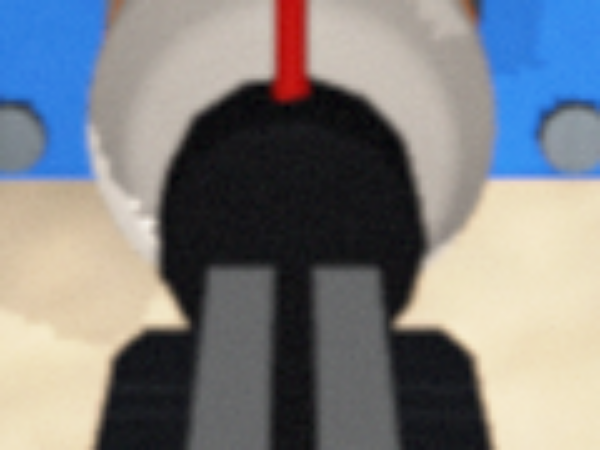

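Emit:
play_rows([
  {"slide":[1,0,15],"turn":[0,0,0],"hand":0},
  {"slide":[0,0,15],"turn":[0,0,0],"hand":0},
  {"slide":[0,0,3],"turn":[0,0,0],"hand":0},
  {"slide":[0,0,3],"turn":[0,0,0],"hand":0},
  {"slide":[0,0,3],"turn":[0,0,0],"hand":0},
])

```text
clock: 3.3
eef_pos: [605.6, -147.1, 127.5]
tool_rot: [-3.141, 0.0, 0.127]
force: [-1.7, 1.3, 4.4]
width: -0.2
```

Emit:
play_rows([
  {"slide":[0,0,2],"turn":[0,0,0],"hand":0},
  {"slide":[0,0,2],"turn":[0,0,0],"hand":0},
  {"slide":[0,0,0],"turn":[0,0,0],"hand":0},
])

```text
clock: 3.68
eef_pos: [605.6, -147.0, 124.1]
tool_rot: [-3.141, -0.0, 0.127]
force: [-3.5, 1.4, 8.2]
width: -0.2
```

Emit:
play_rows([
  {"slide":[0,0,2],"turn":[0,0,0],"hand":0},
  {"slide":[0,0,0],"turn":[0,0,0],"hand":0},
  {"slide":[0,0,0],"turn":[0,0,0],"hand":0},
])

```text
clock: 4.05
eef_pos: [605.6, -147.1, 124.0]
tool_rot: [-3.141, -0.001, 0.127]
force: [-6.3, 2.4, 19.4]
width: 0.0
```

Emit:
play_rows([
  {"slide":[0,0,-8],"turn":[0,0,0],"hand":0},
  {"slide":[0,0,-25],"turn":[0,0,0],"hand":0},
  {"slide":[0,0,-40],"turn":[0,0,0],"hand":0},
  {"slide":[0,0,0],"turn":[0,0,0],"hand":0},
])

```text
clock: 4.55
eef_pos: [608.2, -148.2, 197.5]
tool_rot: [3.139, -0.007, 0.127]
force: [0.1, 0.6, -0.8]
width: 0.2
```

```bash
python3 snap.py wrist w3; python3 snap.py scene s3;python3 - <<'E'
from h import *
a=cv2.resize(cam("s2")["p"][180:260,330:420],None,fx=4.4,fy=4.4);b=cv2.resize(cam("s3")["p"][180:260,330:420],None,fx=4.4,fy=4.4)
cv2.imwrite("pics/s3z.png",np.hstack([a,b]))
d=np.abs(cam("s2")["p"].astype(int)-cam("s3")["p"])[212:250,365:395].mean();print(d)
c=cam("w3");print("cap pred",proj(c,(606,-147.5,130)),"hub",proj(c,(586.6,-7.8,67)))
plan((605.6,-147,196),7.3,(505,125,220),36,8)
E
```

```text
{'clock': 4.55, 'eef_pos': [608.238, -148.241, 197.503], 'tool_rot': [3.139, -0.007, 0.127], 'force': [0.142, 0.638, -0.754], 'width': 0.165, 'qpos': [-0.023, 0.651, 0.36, 1.639, -0.277, 0.894, 0.57]}
{'clock': 4.6, 'eef_pos': [606.902, -147.529, 195.643], 'tool_rot': [3.14, -0.004, 0.127], 'force': [0.149, 0.185, -0.656], 'width': 0.221, 'qpos': [-0.023, 0.653, 0.359, 1.641, -0.277, 0.894, 0.57]}
1.4415204678362572
cap pred [312.12005388 254.02937312] hub [309.40260805  14.72844678]
[-8.2, -35.3, -3.0] [0, 0, -3.59]
[-5.9, -35.8, -3.0] [0, 0, -3.59]
[-3.7, -36.1, -3.0] [0, 0, -3.59]
[-1.4, -36.2, -3.0] [0, 0, -3.59]
[0.9, -36.2, -3.0] [0, 0, -3.59]
[3.1, -36.1, -3.0] [0, 0, -3.59]
[5.4, -35.9, -3.0] [0, 0, -3.59]
[7.6, -35.4, -3.0] [0, 0, -3.59]
```

View pics/s3z.png

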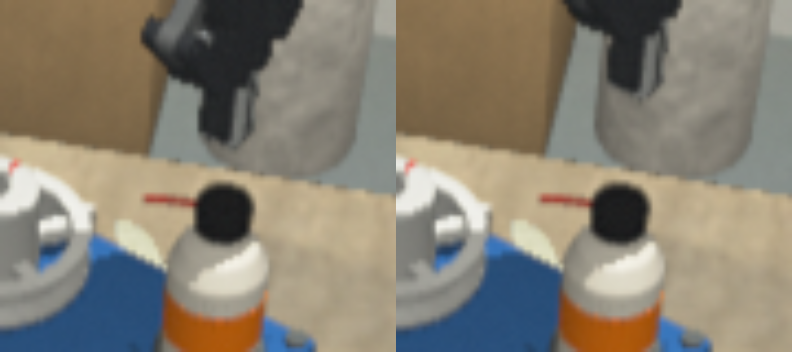

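View pics/w3.png

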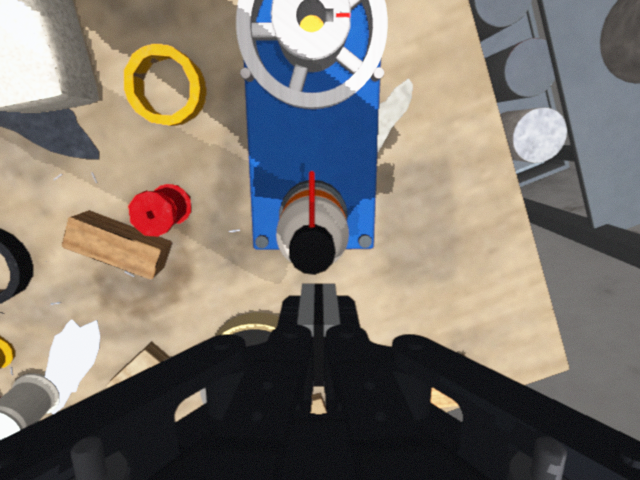

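Emit:
play_rows([
  {"slide":[-10.9,-47,-4],"turn":[0,0,-4.8],"hand":85},
  {"slide":[-6.9,-47.8,-4],"turn":[0,0,-4.8],"hand":85},
  {"slide":[-2.9,-48.2,-4],"turn":[0,0,-4.8],"hand":85},
  {"slide":[1.1,-48.3,-4],"turn":[0,0,-4.8],"hand":85},
  {"slide":[5.1,-48,-4],"turn":[0,0,-4.8],"hand":85},
])

```text
clock: 5.28
eef_pos: [520.4, 80.7, 213.2]
tool_rot: [-3.141, 0.002, 0.549]
force: [0.8, 0.7, 0.2]
width: 85.2
```

Emit:
play_rows([
  {"slide":[9,-47.4,-4],"turn":[0,0,-4.8],"hand":85},
  {"slide":[0,0,0],"turn":[0,0,0],"hand":85},
  {"slide":[0,0,0],"turn":[0,0,0],"hand":85},
])

```text
clock: 5.65
eef_pos: [504.5, 123.8, 217.5]
tool_rot: [3.141, 0.002, 0.629]
force: [0.6, -1.2, -1.1]
width: 85.0
```

```bash
python3 snap.py wrist w4
python3 - <<'E'
from h import *
c=cam("w4");u,v=proj(c,(497.2,137.7,108)).round().astype(int);print(u,v)
u0,v0=max(u-60,0),max(v-50,0);print(u0,v0)
cv2.imwrite("pics/w4z.png",cv2.resize(c["p"][v0:v0+100,u0:u0+130],None,fx=6,fy=6,interpolation=cv2.INTER_CUBIC))
E
```

```text
{'clock': 5.65, 'eef_pos': [504.5, 123.776, 217.491], 'tool_rot': [3.141, 0.002, 0.629], 'force': [0.558, -1.18, -1.087], 'width': 85.01, 'qpos': [-0.466, 0.471, 0.247, 1.899, -0.156, 0.792, 0.494]}
320 214
260 164
```

View pics/w4z.png

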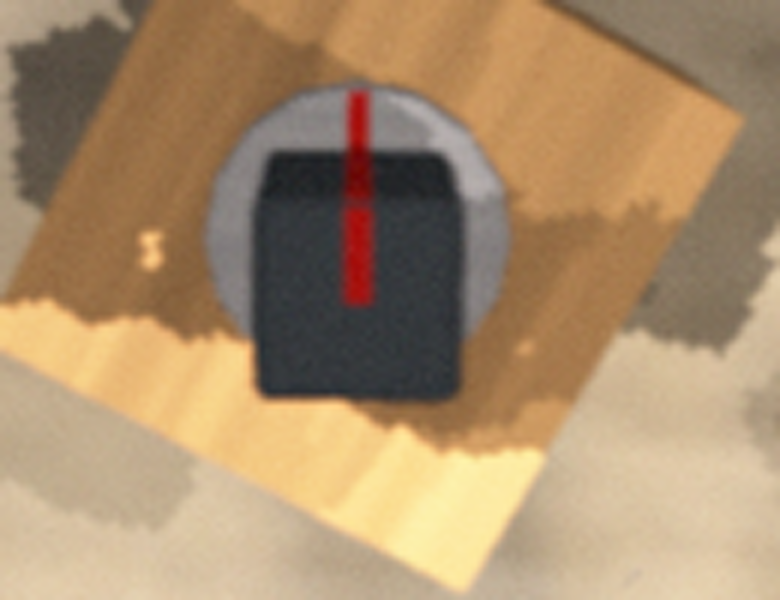

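Emit:
play_rows([
  {"slide":[2.3,-15.5,20],"turn":[0,0,0],"hand":85},
  {"slide":[0,0,50],"turn":[0,0,0],"hand":85},
  {"slide":[0,0,40],"turn":[0,0,0],"hand":85},
  {"slide":[0,0,24],"turn":[0,0,0],"hand":85},
  {"slide":[0,0,10],"turn":[0,0,0],"hand":85},
])

```text
clock: 6.32
eef_pos: [497.1, 136.3, 72.6]
tool_rot: [-3.142, 0.003, 0.627]
force: [-0.2, -0.4, 0.4]
width: 85.0
```

Emit:
play_rows([
  {"slide":[0,0,0],"turn":[0,0,0],"hand":85},
  {"slide":[0,0,0],"turn":[0,0,0],"hand":45},
  {"slide":[0,0,0],"turn":[0,0,0],"hand":30},
  {"slide":[0,0,0],"turn":[0,0,0],"hand":10},
  {"slide":[0,0,0],"turn":[0,0,0],"hand":10},
])

```text
clock: 6.95
eef_pos: [497.5, 138.3, 74.9]
tool_rot: [3.142, -0.0, 0.63]
force: [-1.1, -1.3, 5.8]
width: 23.4
```

Emit:
play_rows([
  {"slide":[0,0,0],"turn":[0,0,0],"hand":10},
  {"slide":[0,0,0],"turn":[0,0,0],"hand":10},
])

```text
clock: 7.2
eef_pos: [497.5, 138.3, 74.9]
tool_rot: [-3.142, -0.0, 0.63]
force: [-1.4, -0.5, 5.6]
width: 23.4
```

Emit:
play_rows([
  {"slide":[0,0,-10],"turn":[0,0,0],"hand":10},
  {"slide":[0,0,-25],"turn":[0,0,0],"hand":10},
  {"slide":[0,0,-30],"turn":[0,0,0],"hand":10},
  {"slide":[0,0,-30],"turn":[0,0,0],"hand":10},
  {"slide":[0,0,0],"turn":[0,0,0],"hand":10},
])

```text
clock: 7.82
eef_pos: [499.0, 138.8, 171.2]
tool_rot: [3.14, -0.005, 0.63]
force: [0.5, -0.4, -3.8]
width: 23.3
```

```bash
python3 snap.py wrist w5; python3 snap.py scene s5
python3 - <<'E'
from h import *
c=cam("s5");cv2.imwrite("pics/s5z.png",cv2.resize(c["p"][110:270,200:390],None,fx=4,fy=3.7,interpolation=cv2.INTER_CUBIC))
E
```

```text
{'clock': 7.825, 'eef_pos': [498.978, 138.766, 171.248], 'tool_rot': [3.14, -0.005, 0.63], 'force': [0.463, -0.403, -3.837], 'width': 23.262, 'qpos': [-0.481, 0.532, 0.228, 1.956, -0.186, 0.669, 0.493]}
{'clock': 7.875, 'eef_pos': [497.79, 138.586, 169.827], 'tool_rot': [3.141, -0.002, 0.63], 'force': [0.027, 0.749, -3.442], 'width': 23.261, 'qpos': [-0.481, 0.534, 0.227, 1.957, -0.187, 0.668, 0.493]}
```

View pics/w5.png

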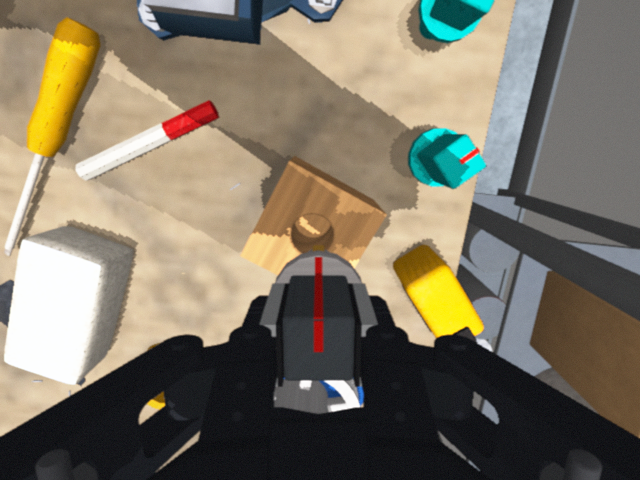

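View pics/s5z.png

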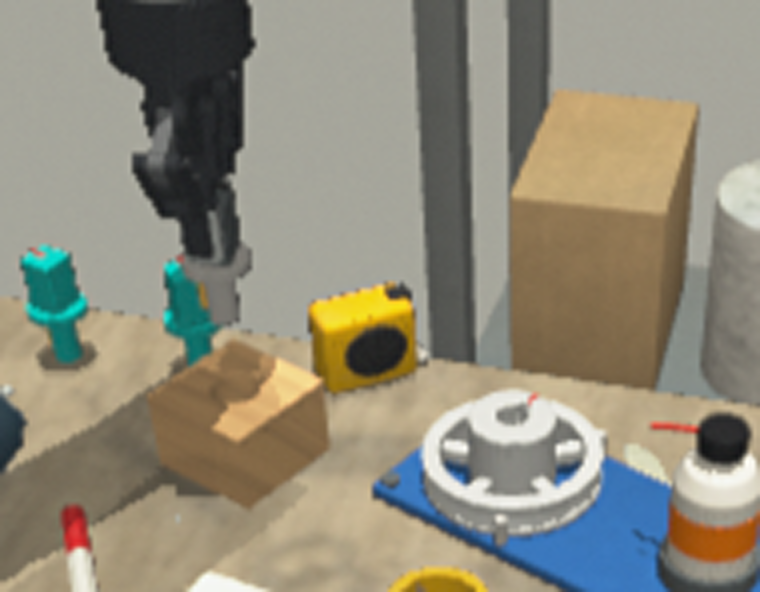

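Run:
```python
from h import *
plan((497.7,138.4,169.6),36.1,(532,-31,169.6),-66.9,10)
```

```text
[-7.2, 15.7, 0.0] [0, 0, 10.3]
[-4.3, 16.7, 0.0] [0, 0, 10.3]
[-1.2, 17.2, 0.0] [0, 0, 10.3]
[1.9, 17.2, 0.0] [0, 0, 10.3]
[4.9, 16.6, 0.0] [0, 0, 10.3]
[7.8, 15.4, 0.0] [0, 0, 10.3]
[10.4, 13.8, 0.0] [0, 0, 10.3]
[12.7, 11.7, 0.0] [0, 0, 10.3]
[14.6, 9.2, 0.0] [0, 0, 10.3]
[16.0, 6.5, 0.0] [0, 0, 10.3]
```

Emit:
play_rows([
  {"slide":[-7.2,15.7,0],"turn":[0,0,10.3],"hand":10},
  {"slide":[-4.3,16.7,0],"turn":[0,0,10.3],"hand":10},
  {"slide":[-1.2,17.2,0],"turn":[0,0,10.3],"hand":10},
  {"slide":[1.9,17.2,0],"turn":[0,0,10.3],"hand":10},
  {"slide":[4.9,16.6,0],"turn":[0,0,10.3],"hand":10},
])

```text
clock: 8.55
eef_pos: [513.5, 53.0, 167.6]
tool_rot: [3.14, 0.003, -0.275]
force: [-0.4, 0.3, -1.7]
width: 23.3
```

Emit:
play_rows([
  {"slide":[7.8,15.4,0],"turn":[0,0,10.3],"hand":10},
  {"slide":[10.4,13.8,0],"turn":[0,0,10.3],"hand":10},
  {"slide":[12.7,11.7,0],"turn":[0,0,10.3],"hand":10},
  {"slide":[14.6,9.2,0],"turn":[0,0,10.3],"hand":10},
  {"slide":[16,6.5,0],"turn":[0,0,10.3],"hand":10},
])

```text
clock: 9.18
eef_pos: [530.6, -31.4, 167.6]
tool_rot: [3.138, 0.001, -1.174]
force: [0.5, -1.1, -2.8]
width: 23.2
```

Emit:
play_rows([
  {"slide":[0,0,0],"turn":[0,0,0],"hand":10},
  {"slide":[0,0,0],"turn":[0,0,0],"hand":10},
  {"slide":[0,0,0],"turn":[0,0,0],"hand":10},
])

```text
clock: 9.55
eef_pos: [531.3, -29.9, 168.9]
tool_rot: [3.141, 0.001, -1.165]
force: [0.4, 0.2, -2.8]
width: 23.3
```

```bash
python3 snap.py wrist w6
```

```text
{'clock': 9.55, 'eef_pos': [531.269, -29.862, 168.866], 'tool_rot': [3.141, 0.001, -1.165], 'force': [0.37, 0.218, -2.778], 'width': 23.323, 'qpos': [-0.457, 0.653, 0.726, 1.924, -0.602, 0.795, -0.56]}
```

View pics/w6.png

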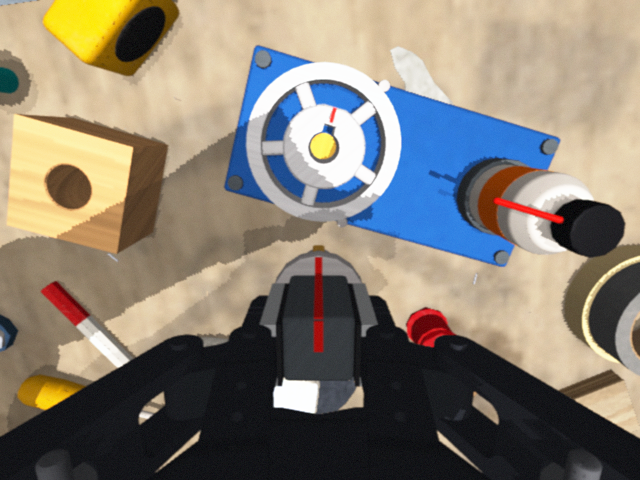

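Run:
```python
from h import *
c=cam("w6")
a=cv2.resize(c["p"][95:195,275:375],None,fx=4,fy=4,interpolation=cv2.INTER_CUBIC)
b=cv2.resize(c["p"][235:390,265:375],None,fx=3.6,fy=3.6,interpolation=cv2.INTER_CUBIC)
H=max(a.shape[0],b.shape[0]);z=np.zeros((H,400+396,3),np.uint8);z[:400,:400]=a;z[:b.shape[0],400:]=b
cv2.imwrite("pics/w6z.png",z)
```

```text
(no output)
```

View pics/w6z.png

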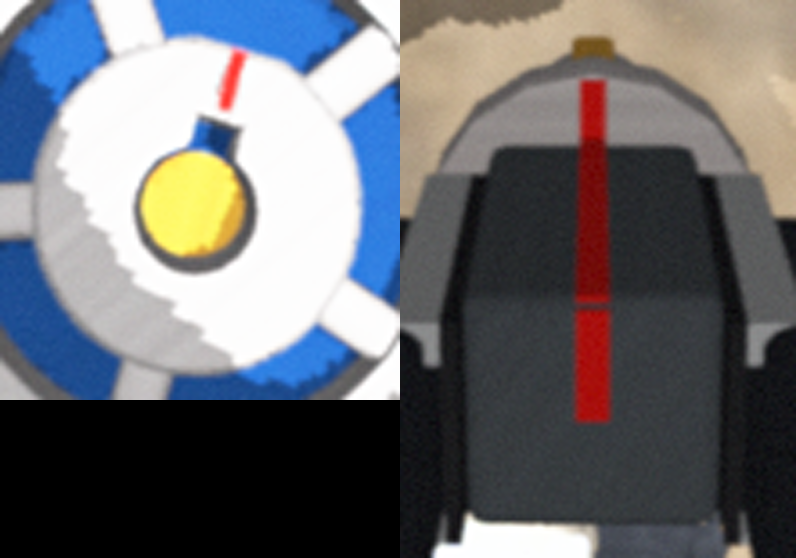

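Run:
```python
from h import *
c=cam("w6")
g=ray(c,323.6,147.1,67);print("hub w6",g)
Rt=Ro.from_euler('xyz',[3.141,.001,-1.165]).as_matrix();T=np.array([531.27,-29.86,168.87])
C=-c["R"].T@c["t"];print("cam in tool",Rt.T@(C-T))
print("hub in tool",Rt.T@(g-T))
h=ray(c,318.75,348.6,168.87+31);print("head in tool",Rt.T@(h-T))
for px in[(238,52),(225,108)]:
    q=ray(c,275+px[0]/4-.4,95+px[1]/4-.4,67);d=q-g;print("key ang",np.degrees(np.arctan2(d[1],d[0])),np.hypot(*d[:2]))
q1=ray(c,275+238/4,95+52/4,67);q2=ray(c,275+225/4,95+108/4,67);d=q1-q2;print(np.degrees(np.arctan2(d[1],d[0])))
# hub in w2/w3 and w1 tool yaws
for n,uv in(("w1",(373.4,293.9)),):
    print(n,ray(cam(n),*uv,67))
# key angle of shaft from this view: collar red & top red lines
a=ray(c,265+193/3.6,235+420/3.6,200);b=ray(c,265+193.5/3.6,235+312/3.6,200);d=b-a;print("shaft key",np.degrees(np.arctan2(d[1],d[0])))
```

```text
hub w6 [587.66673251  -7.93465736  67.        ]
cam in tool [  -1.12611959  -68.96223185 -143.28083389]
hub in tool [  2.21976048 -60.53206272 101.83197452]
head in tool [ -1.04268432   0.33215094 -30.99878141]
key ang 8.102472328906781 24.339748855037136
key ang 7.092130481550617 15.939699883231977
10.037191936490412
w1 [587.13257118  -8.5382186   67.        ]
shaft key 22.963474605777147
```

Emit:
play_rows([
  {"slide":[1,-25,0],"turn":[0,0,0],"hand":10},
  {"slide":[1,-25,0],"turn":[0,0,0],"hand":10},
  {"slide":[0.7,-10.7,10],"turn":[0,0,0],"hand":10},
  {"slide":[0,0,15],"turn":[0,0,0],"hand":10},
  {"slide":[0,0,10],"turn":[0,0,0],"hand":10},
])

```text
clock: 10.22
eef_pos: [586.6, -10.0, 132.6]
tool_rot: [3.139, 0.001, -1.169]
force: [0.8, -0.3, -2.7]
width: 23.3
```

Emit:
play_rows([
  {"slide":[0,0,0],"turn":[0,0,0],"hand":10},
  {"slide":[0,0,0],"turn":[0,0,0],"hand":10},
])

```text
clock: 10.48
eef_pos: [588.4, -10.1, 134.5]
tool_rot: [-3.142, -0.0, -1.168]
force: [-0.0, -0.2, -3.2]
width: 23.3
```

```bash
python3 snap.py wrist w7;python3 snap.py scene s7
python3 - <<'E'
from h import *
c=cam("s7");a=cv2.resize(c["p"][150:270,280:400],None,fx=4,fy=4,interpolation=cv2.INTER_CUBIC)
b=cam("w7")["p"][200:380,250:390];b=cv2.resize(b,(int(140*480/180),480))[:, :320+52]
cv2.imwrite("pics/s7z.png",np.hstack([a[:,:425],b]))
E
```

```text
{'clock': 10.475, 'eef_pos': [588.377, -10.128, 134.508], 'tool_rot': [-3.142, -0.0, -1.168], 'force': [-0.048, -0.242, -3.189], 'width': 23.273, 'qpos': [-0.441, 0.766, 0.687, 1.798, -0.648, 0.816, -0.598]}
{'clock': 10.525, 'eef_pos': [588.621, -9.999, 134.704], 'tool_rot': [-3.141, -0.0, -1.168], 'force': [0.069, -0.415, -2.819], 'width': 23.108, 'qpos': [-0.441, 0.766, 0.687, 1.798, -0.648, 0.816, -0.598]}
```

View pics/s7z.png

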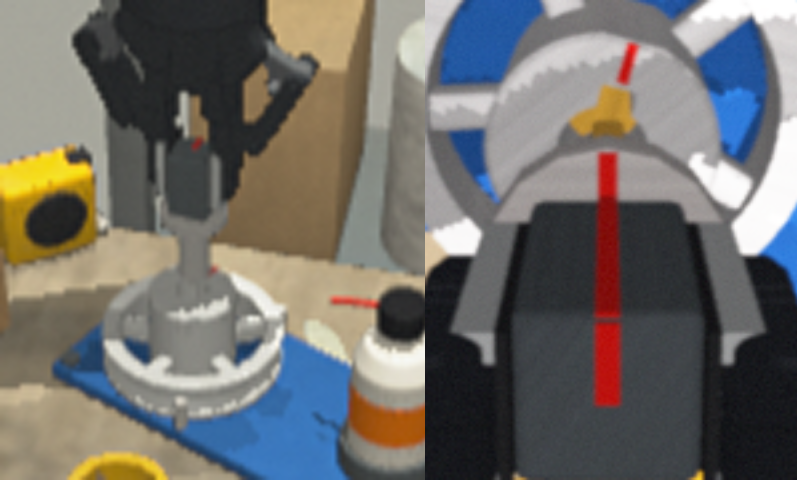

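Run:
```python
from h import *
c=cam("w7");cv2.imwrite("pics/w7z.png",cv2.resize(c["p"][190:290,250:390],None,fx=5.6,fy=5.6,interpolation=cv2.INTER_CUBIC))
for h in[(587.4,-8.3)]:
    th=np.radians(7.5)
    for z,r in((67,26),(67,10)):
        print(z,r,[proj(c,(h[0]+r*np.cos(th+a),h[1]+r*np.sin(th+a),z)).round(1).tolist() for a in np.radians([0,45,90,135,180,225,270,315])])
```

```text
67 26 [[329.0, 214.0], [294.2, 218.2], [273.5, 244.7], [278.6, 276.6], [305.3, 295.7], [338.2, 292.0], [359.4, 267.3], [356.1, 234.9]]
67 10 [[321.4, 240.2], [308.2, 241.7], [300.2, 251.7], [302.0, 264.1], [312.3, 271.6], [325.2, 270.1], [333.3, 260.4], [331.8, 248.0]]
```

View pics/w7z.png

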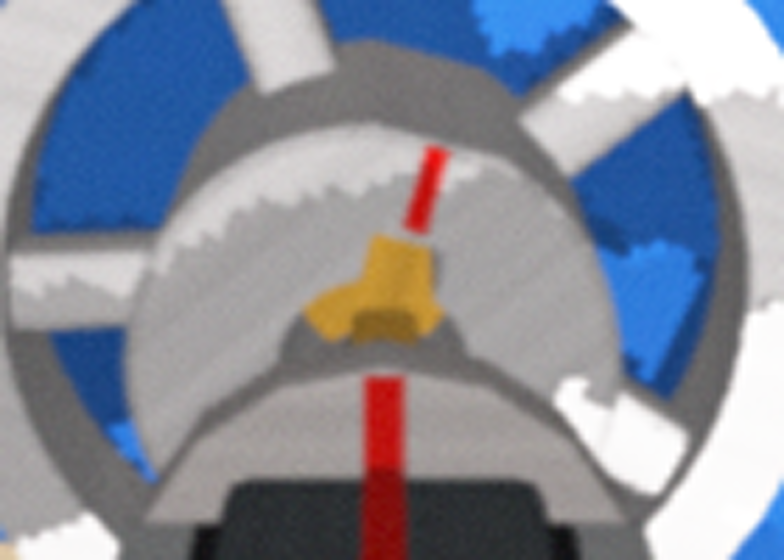

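Emit:
play_rows([
  {"slide":[-1.5,0.3,0],"turn":[0,0,0],"hand":10},
  {"slide":[0,0,5],"turn":[0,0,0],"hand":10},
  {"slide":[0,0,5],"turn":[0,0,0],"hand":10},
  {"slide":[0,0,3],"turn":[0,0,0],"hand":10},
  {"slide":[0,0,2],"turn":[0,0,0],"hand":10},
])

```text
clock: 11.2
eef_pos: [587.6, -8.4, 118.9]
tool_rot: [3.141, 0.0, -1.168]
force: [-0.7, 0.5, -2.7]
width: 23.2
```

Emit:
play_rows([
  {"slide":[0,0,3],"turn":[0,0,0],"hand":10},
  {"slide":[0,0,0],"turn":[0,0,5],"hand":10},
  {"slide":[0,0,0],"turn":[0,0,5],"hand":10},
  {"slide":[0,0,0],"turn":[0,0,5.5],"hand":10},
  {"slide":[0,0,0],"turn":[0,0,0],"hand":10},
])

```text
clock: 11.82
eef_pos: [587.7, -8.4, 116.1]
tool_rot: [3.141, -0.0, -1.437]
force: [0.7, 0.3, -2.9]
width: 23.3
```

```bash
python3 snap.py wrist w8;python3 - <<'E'
from h import *
c=cam("w8");cv2.imwrite("pics/w8z.png",cv2.resize(c["p"][190:350,240:400],None,fx=4,fy=3.7,interpolation=cv2.INTER_CUBIC))
E
```

```text
{'clock': 11.825, 'eef_pos': [587.678, -8.368, 116.136], 'tool_rot': [3.141, -0.0, -1.437], 'force': [0.688, 0.253, -2.888], 'width': 23.273, 'qpos': [-0.469, 0.813, 0.738, 1.813, -0.736, 0.814, -0.792]}
```

View pics/w8z.png

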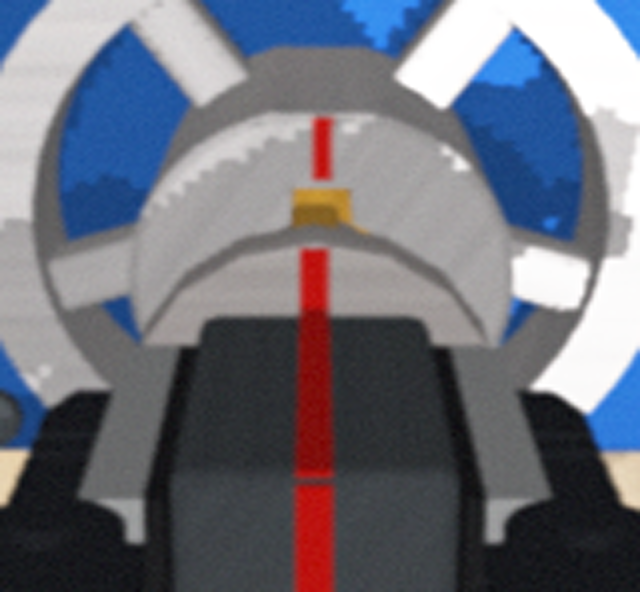

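Emit:
play_rows([
  {"slide":[0.8,0,0],"turn":[0,0,0],"hand":10},
  {"slide":[0,0,2],"turn":[0,0,0],"hand":10},
  {"slide":[0,0,2],"turn":[0,0,0],"hand":10},
  {"slide":[0,0,2],"turn":[0,0,0],"hand":10},
  {"slide":[0,0,0],"turn":[0,0,0],"hand":10},
])

```text
clock: 12.5
eef_pos: [587.6, -9.2, 110.0]
tool_rot: [3.141, 0.0, -1.438]
force: [-0.2, -0.4, -3.0]
width: 23.3
```

Emit:
play_rows([
  {"slide":[0,0,3],"turn":[0,0,0],"hand":10},
  {"slide":[0,0,3],"turn":[0,0,0],"hand":10},
  {"slide":[0,0,3],"turn":[0,0,0],"hand":10},
  {"slide":[0,0,3],"turn":[0,0,0],"hand":10},
  {"slide":[0,0,3],"turn":[0,0,0],"hand":10},
])

```text
clock: 13.12
eef_pos: [587.8, -9.2, 95.1]
tool_rot: [3.142, 0.0, -1.438]
force: [-0.8, -0.6, -2.0]
width: 23.2
```

Emit:
play_rows([
  {"slide":[0,0,2],"turn":[0,0,0],"hand":10},
  {"slide":[0,0,2],"turn":[0,0,0],"hand":10},
  {"slide":[0,0,0],"turn":[0,0,0],"hand":10},
])

```text
clock: 13.5
eef_pos: [587.7, -9.2, 91.2]
tool_rot: [3.141, 0.0, -1.438]
force: [0.0, 0.3, -2.0]
width: 23.3
```

Emit:
play_rows([
  {"slide":[0,0,2],"turn":[0,0,0],"hand":10},
  {"slide":[0,0,2],"turn":[0,0,0],"hand":10},
  {"slide":[0,0,2],"turn":[0,0,0],"hand":10},
  {"slide":[0,0,0],"turn":[0,0,0],"hand":10},
])

```text
clock: 14.0
eef_pos: [588.1, -9.3, 85.7]
tool_rot: [-3.141, 0.0, -1.438]
force: [-0.8, -0.5, 4.5]
width: 23.3
```

Emit:
play_rows([
  {"slide":[0,0,2],"turn":[0,0,0],"hand":10},
  {"slide":[0,0,2],"turn":[0,0,0],"hand":10},
  {"slide":[0,0,0],"turn":[0,0,0],"hand":10},
])

```text
clock: 14.38
eef_pos: [588.1, -9.3, 82.2]
tool_rot: [-3.141, 0.0, -1.438]
force: [-2.2, 1.7, 8.5]
width: 23.5
```

Emit:
play_rows([
  {"slide":[0,0,1.5],"turn":[0,0,0],"hand":10},
  {"slide":[0,0,0],"turn":[0,0,0],"hand":10},
  {"slide":[0,0,0],"turn":[0,0,0],"hand":10},
])

```text
clock: 14.75
eef_pos: [588.2, -9.3, 81.9]
tool_rot: [-3.14, 0.001, -1.438]
force: [-3.9, 1.6, 16.9]
width: 23.1
```

Emit:
play_rows([
  {"slide":[0,0,1],"turn":[0,0,0],"hand":10},
  {"slide":[0,0,0],"turn":[0,0,0],"hand":10},
  {"slide":[0,0,0],"turn":[0,0,0],"hand":10},
  {"slide":[0,0,0],"turn":[0,0,0],"hand":10},
])

```text
clock: 15.25
eef_pos: [588.2, -9.3, 81.9]
tool_rot: [-3.14, 0.002, -1.438]
force: [-7.0, 2.8, 26.6]
width: 23.3
```

```bash
python3 snap.py wrist w9;python3 snap.py scene s9
python3 - <<'E'
from h import *
c=cam("s9");a=cv2.resize(c["p"][150:270,280:400],None,fx=4,fy=4,interpolation=cv2.INTER_CUBIC)
b=cam("w9")["p"][190:370,250:390];b=cv2.resize(b,(int(140*480/180),480))[:, :372]
cv2.imwrite("pics/s9z.png",np.hstack([a[:,:425],b]))
E
```

```text
{'clock': 15.25, 'eef_pos': [588.173, -9.299, 81.89], 'tool_rot': [-3.14, 0.002, -1.438], 'force': [-6.969, 2.821, 26.609], 'width': 23.252, 'qpos': [-0.44, 0.855, 0.691, 1.831, -0.786, 0.751, -0.751]}
{'clock': 15.3, 'eef_pos': [588.199, -9.335, 81.915], 'tool_rot': [-3.139, 0.002, -1.439], 'force': [-6.695, 2.733, 25.292], 'width': 23.14, 'qpos': [-0.44, 0.855, 0.691, 1.831, -0.785, 0.751, -0.751]}
```

View pics/s9z.png

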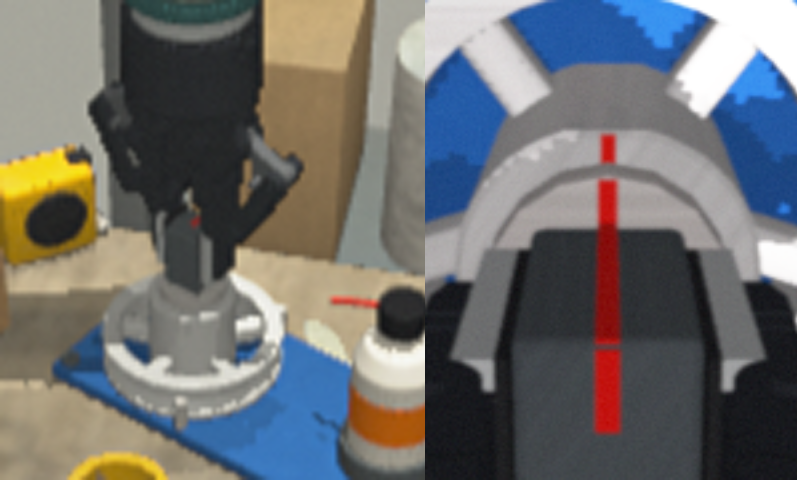

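The collar sits on the hub face and the red lines match. The height did not change when I pressed harder, so the shaft is home.

```bash
python3 -c "
from cell import *
s=read_state();print(s['clock'],s['eef_pos'],s['force'],s['width']);print(finish_job())"
```

```text
15.35 [588.19090354  -9.32147196  81.9309826 ] [-6.87146568  2.21058326 25.71818777] 23.052129434394683
the job is handed in; nothing more can be done
None
```

The drive shaft is fitted and fully home in the hub, and I handed the job in at 15.35 s with the gripper still holding the shaft and pressing it down.

- **Spray:** I pressed the cap down with closed fingers until it stopped at z = 124.0 mm, 6 mm of travel, at 19 N. A picture after release showed it back up.
- **Fit:** I lifted the shaft out of the stand and put its plain foot into the bore about 15° off the keyway. I then turned it into line. The key went in with no rise in force, and I pushed on against the spring.
- **Last checks:** The fingertips stopped at z = 81.9 mm, where I expected them with the collar home. They stayed there while the upward force rose from about 17 to 26 N. The wrist picture shows the collar on the hub face and the red lines matching. Finger opening was 23 mm, so the grip is firm.
- **Small disagreement:** Hub positions from different camera views differed by 1–2 mm. I settled it with relative measurements in the wrist view. About 7 N of sideways force remains at the wrist.
- **Loose things:** I did not touch the tape measure or any other loose thing with the arm. I did not compare their positions before and after.

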